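# Shut and lock the strongbox

### The job

Lock up the desk strongbox: close its lid fully, then turn the bar knob on its sloping front panel clockwise, past the stiff spot, until the lock clicks over and the steel indicator pin stays popped up on its own. Leave everything else on the desk and in the box where it is.

Things in the scene. Friction and masses are not known exactly. Their poses are not given: they have to be found in the camera images.
- strongbox: white steel strongbox, fixed to the desk. Origin: on the desk under the centre of its open rear part, 170 (x) by 240 (y) by 120 mm high, walls 6 mm; z up. In front of that (box -x) a solid wedge 120 mm long slopes from 30 mm high at its front edge to 115 mm at the rear part. Overall x -205 to +85, y +-120 mm.
- lid (a joint): lid angle in rad: 0 fully closed; 1.2 to 1.5 at the start (nearly upright), at most 1.75. The hinge is stiff: the lid stays wherever it is left and does not fall; pushing it takes up to 5 N at the free edge. It can be pushed shut by its outer face with closed fingers.
- lid_hinge (a point): centre of the hinge line (along y) on the far rim: 85 mm along the box's x, 120 mm up. Its frame turns with the lid: x in the lid, away from the free edge; z out of the outer face. The lid, a white plate, fills x -170 to 0, y +-120, z 0 to 8 mm of this frame; when closed this frame is parallel to the box's. A round steel handle, 40 mm high, stands on the outer face at x -140, y 0.
- panel: aluminium plate on the sloping front, 136 by 228 mm, fixed to the box and tilted 35 degrees towards the front (box -x). Origin: where the turning axis of the bar knob leaves the slope, 145 mm in front of the box origin and 72 mm up; z out of the slope (the knob's axis), x up the slope, y as the box's y. The plate's face is at z = 2 mm.
- knob: black bar knob on a round steel base (68 mm across, up to z = 9.5 mm). Origin at the panel's origin, on the turning axis; z along the axis out of the slope, x along the bar. The bar is 80 mm long (x), 18 mm wide (y), from z = 11 to 47 mm. It turns clockwise seen facing the panel (about -z) and stays where it is left (friction 0.03 N m).
- knob_grip (a point): point on the knob's axis at the height to grip, 36 mm along z from the knob's origin, same axes. The knob turns freely 1.2 to 1.7 rad from its start, then stiffens over 0.25 rad (up to 0.4 N m), snaps over by itself, and about 0.5 rad past the snap meets a hard stop. The snap comes 1.45 to 1.9 rad from the start; where the bar points does not tell. Let go before it, it springs back.
- pin_top (a point): centre of the top of the steel indicator pin, 12 mm in diameter, which stands out of the panel 75 mm from the knob's axis, towards +y of the panel. In the panel's frame it is at z = 4 mm while unlocked, rises to about 13.5 mm at the stiff spot and, once the lock has clicked over, drops back to about 10.5 mm and stays there.
- drive: dark external disk 80 by 120 by 18 mm, lying inside the box, bystander; origin under its centre
- mug: white mug, 82 mm across, 95 mm high, beside the box, bystander; origin under its centre
- stapler: stapler 140 by 36 by 45 mm, beside the box, bystander; origin under its centre
- tape: tape dispenser 130 by 50 mm, 71 mm high, beside the wedge, bystander; origin under its centre
- notebook: grey notebook 150 by 210 by 18 mm, bystander; origin under its centre
- candle: amber candle glass 68 mm across, 70 mm high, behind the box, bystander; origin under its centre
- cardbox: small cardboard box 100 by 65 by 30 mm in front of the wedge, bystander; origin under its centre

How it is judged:
On the way, in this order (a step that is already met when the one before it is completed fails the run):
1. the lid is fully closed while the lock is still open (value of joint lid below 0.04 rad and z of pin_top in the frame of panel below 0.0065 m), for 0.2 s.
2. the knob has clicked over with the lid closed: the pin stands popped up (value of joint lid below 0.04 rad and z of pin_top in the frame of panel between 0.0085 and 0.0125 m), for 0.2 s.
At the end, for the whole second after the job is handed in: The lid is closed (within 0.04 rad) and the indicator pin stays popped up on its own (its top 8.5 to 12.5 mm above the panel's origin plane) (all of step 2); the robot touches nothing.
It fails at once if a bystander is moved more than 30 mm (distance of any of drive, mug, stapler, tape, notebook, candle, cardbox from where it was at the start of the episode above 0.03 m).
It also fails if it takes over 67 s, if anything falls off the work surface, if the arm or the gripper's body presses on something with over 40 N, if the wrist force passes 120 N, or if a joint passes its speed limit or range.

### The arm

A 6-joint arm with a two-finger parallel gripper is mounted at the origin on the work surface. World frame = base frame: x ahead of the robot, y to its left, z up, the work surface at z = 0. Lengths are in m, angles in rad, forces in N, time in s.
With the tool pointing down it reaches from about 0.35 to 0.775 m from the base axis. Payload 7.3 kg.
Tool frame: the origin (TCP) lies at the very end of the fingers, on their centre line; the grasp point (between the pads) lies robot.pinch_z behind it (robot.pinch_z is the distance from the TCP to the grasp point, in m); y points along the fingers, z is the direction in which the jaws open and shut, and the axes are right-handed (so a half turn about y gives the same grasp; the last joint's range is limited). The gripper opens to 92 mm and grips with 3 to 60 N. Pads are 19 mm wide; open, the fingers measure 130 mm over their backs; the gripper's body (75 mm by 190 mm) begins 47 mm behind the grasp point.
Start: joints at [1.202, 0.342, 1.524, -0, 1.275, -0.146], TCP at [0.116, 0.512, 0.227] pointing down, gripper open.
Joint ranges: [-2.53, 2.53], [-0.77, 2.02], [0.04, 2.7], [-1, 4.14], [0.28, 2.66], [-3.11, 3.11]. Speed limits (rad/s): [2.57, 2.57, 3.14, 3.14, 3.14, 3.14].

### API

Orientations are given as [roll, pitch, yaw] about the fixed x, y, z axes, in that order (R = Rz(yaw) Ry(pitch) Rx(roll)).
In Python, from cell import status, viewer, robot gives the robot as it stands. The module is installed in compiled form; this text tells all that it offers.
- The arm moves only by the shell command python3 -m pendant 'ROWS' [FORCE]. ROWS is JSON, a list that holds one entry, the list of rows, each a list of 7 numbers: the shift along the tool's x, y, z in cm, then the turn, a rotation vector about the tool's x, y, z in rad, then the finger opening in cm, from 0 to 9.18. A call has 1 to 20 rows; each row is the pose to reach, as a shift and turn from the pose commanded when the call began, along the tool's axes at that moment; what a row does not reach only later rows make up. A row lasts 1/10 s, in which the tool goes at most 50 mm and 8.59 degrees, less where a joint would pass 70% of its speed; a pose out of reach is approached as far as the arm can. A call with a gripper value outside its range is refused whole. The fingers move at their own pace and stop on an object; FORCE is the grip in N (left out, the last holds). Time passes only in rows, so rows that repeat a pose let the fingers close. It gives the time, the measured TCP pose, the force and the opening at its end, in the units of the state.
- status.observe(): the state, without advancing time (a new reading comes with each control period).
- viewer.read_camera(name): name is "scene" or "side" or "wrist"; returns a dict with "image" (480x640x3 uint8, red, green, blue), "range_z" (480x640 float32, m along the optical axis (not along the pixel's ray), 0 where there is no reading), "fx", "fy", "cx", "cy" (pixels), "distortion" ([k1, k2, p1, p2, k3] as OpenCV has them; the pictures are not rectified), "camera_from_world" (4x4, takes a point from world to camera coordinates). Camera axes: x right, y up, looking along -z (the intrinsics and any distortion apply to the point x, -y, -z); pixel columns grow to the right and rows downward; lengths in m; the calibration is good to about 2 mm. A picture is of the moment at which its call begins.
- robot.hand_in(): hands the job in, once; it reports no verdict.
The state is a dict: "time": time; "qpos": joint angles; "qvel": joint speeds; "joint_efforts": joint torques, N m; "tool_pos": TCP position; "tool_rot": TCP orientation; "contact_force": force on the tool from outside, world axes, zero at the start; "torque": the same for the moment, N m; "opening": finger opening in m.
Only numpy, scipy, OpenCV 4.12 (cv2) and the standard library are available. Lean on these libraries where they do the work, as an engineer would, in place of code of your own. Each camera call takes 0.05 s, during which the arm holds its last target. There are 200 camera calls.

## Working session

There is one attempt and no reset: what is moved stays moved. The work goes in short steps, Python scripts to look and compute and a shell command to move; the robot and the scene stay as the last step left them, time stands still between calls to the robot, and variables do not carry over. Pictures are saved under pics/ and viewed, about 8 in all and at most 12, crops included, and the job is handed in when it is done.

```bash
mkdir -p pics
python3 - <<'E'
from cell import status, viewer, robot
import cv2,numpy as np
s=status.observe();print({k:np.round(v,3).tolist() for k,v in s.items()},robot.pinch_z)
for n in("scene","side"):
    d=viewer.read_camera(n);cv2.imwrite(f"pics/{n}0.png",d["image"][:,:,::-1]);np.savez(f"{n}0.npz",**d)
    T=np.linalg.inv(d["camera_from_world"]);print(n,T.round(3).tolist(),d["fx"],d["fy"],d["cx"],d["cy"],d["distortion"])
E
```

```text
{'time': 0.0, 'qpos': [1.202, 0.343, 1.525, 0.0, 1.275, -0.146], 'qvel': [0.001, 0.0, 0.002, 0.0, 0.0, 0.0], 'joint_efforts': [0.0, -43.124, -24.422, 0.072, 0.056, -0.0], 'tool_pos': [0.116, 0.512, 0.226], 'tool_rot': [-1.572, 0.0, -0.223], 'contact_force': [-0.188, -0.012, -0.398], 'torque': [0.031, 0.005, 0.003], 'opening': 0.092} 0.0188
scene [[-0.754, -0.52, 0.401, 1.028], [0.657, -0.606, 0.448, 0.389], [0.01, 0.601, 0.799, 0.935], [0.0, 0.0, 0.0, 1.0]] 441.28472168699415 441.28472168699415 326.93444771839796 240.12541711721184 [0.01517784 0.         0.         0.         0.        ]
side [[-0.898, 0.282, -0.337, 0.275], [-0.439, -0.545, 0.714, 0.613], [0.018, 0.79, 0.613, 0.69], [0.0, 0.0, 0.0, 1.0]] 490.06764773270896 490.06764773270896 323.2303312625538 240.7377943426497 [0.02624514 0.         0.         0.         0.        ]
```

View pics/scene0.png

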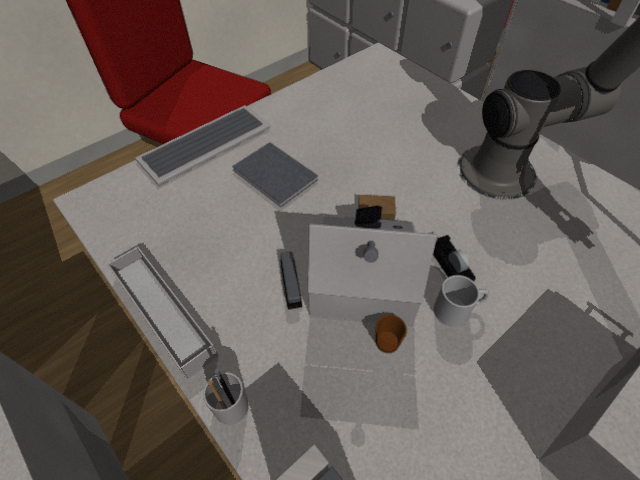

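View pics/side0.png

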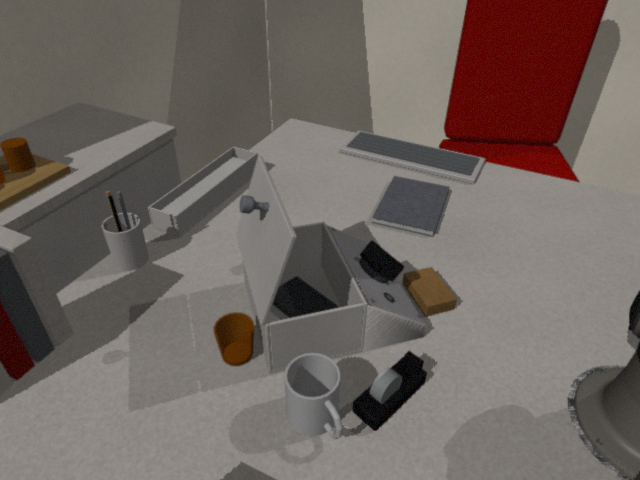

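Scene view: the lid stands near-upright, outer face at (310-433, 228-300), handle (370,250), knob (368,216), cardbox (377,206), candle (390,332), mug (457,300), tape (455,258), stapler (290,278). Side view: box side wall at (270-365, 305-365), knob (380,262), pin (389,297).

```bash
cat > h.py <<'E'
import numpy as np,cv2
from scipy.spatial.transform import Rotation as Ro
def cloud(d):
    v,u=np.mgrid[0:480,0:640]
    K=np.array([[d["fx"],0,d["cx"]],[0,d["fy"],d["cy"]],[0,0,1.]])
    p=cv2.undistortPoints(np.stack([u,v],-1).reshape(-1,1,2).astype(float),K,d["distortion"]).reshape(480,640,2)
    z=d["range_z"].astype(float); P=np.stack([p[...,0]*z,-p[...,1]*z,-z],-1)
    T=np.linalg.inv(d["camera_from_world"]); W=P@T[:3,:3].T+T[:3,3]; W[z==0]=np.nan
    return W
def mask(poly):
    m=np.zeros((480,640),np.uint8);cv2.fillPoly(m,[np.array(poly)],1);return m>0
def plane(P):
    P=P[~np.isnan(P[:,0])]
    for _ in range(5):
        c=np.median(P,0) if _==0 else P.mean(0);n=np.linalg.svd(P-c,full_matrices=False)[2][2];r=(P-c)@n
        P=P[abs(r)<max(2*np.median(abs(r)),.001)]
    return c,n,np.std((P-c)@n),len(P)
def load(n): return dict(np.load(n))
E
python3 - <<'E'
from h import *
S=cloud(load("scene0.npz"));D=cloud(load("side0.npz"))
for nm,C,poly in [("side wall",D,[(280,330),(355,312),(355,345),(282,355)]),("panel side",D,[(345,250),(360,270),(385,310),(400,310),(375,285)]),("lid outer scene",S,[(316,232),(425,242),(415,295),(315,287)]),("lid outer side",D,[(258,175),(285,235),(268,300),(250,240)]),("lid edge",D,[(270,190),(290,235),(275,290),(268,295)])]:
    c,n,s,k=plane(C[mask(poly)]);print(nm,c.round(4),n.round(4),round(s,4),k)
print("desk",np.nanmedian(D[380:440,60:200,2]),np.nanmedian(S[300:330,150:160,2]),np.nanmedian(S[250:290,520:560,2]))
for u,v in [(269,330),(364,306),(325,226),(261,157),(294,237),(389,297),(245,203),(234,320),(312,360),(430,290)]: print("side",u,v,D[v,u].round(3))
for u,v in [(310,227),(433,236),(419,300),(311,291),(370,252),(397,227),(377,206),(390,317)]: print("scene",u,v,S[v,u].round(3))
d=load("side0.npz");im=d["image"];m=mask([(345,230),(415,230),(415,285),(345,285)])&(im.max(2)<60)
P=D[m];P=P[~np.isnan(P[:,0])];print("knob dark",len(P),P.mean(0),P.min(0),P.max(0))
g=cv2.resize(im[215:335,330:450],None,fx=5,fy=5,interpolation=cv2.INTER_CUBIC);cv2.imwrite("pics/knob0.png",g[:,:,::-1])
E
```

```text
side wall [0.509  0.1209 0.0678] [-0.6844  0.7291 -0.0047] 0.0005 1657
panel side [ 4.558e-01 -1.000e-04  8.920e-02] [ 0.4195  0.3952 -0.8172] 0.0005 355
lid outer scene [0.6418 0.0792 0.2093] [-0.6908 -0.6502 -0.3161] 0.0006 3419
lid outer side [0.6127 0.1065 0.2164] [-0.6927 -0.6495 -0.3136] 0.0004 1926
lid edge [0.58   0.1287 0.2421] [0.6925 0.6488 0.3154] 0.0004 1281
desk 0.0002135351479577996 0.039486550462291825 0.0011690075765179997
side 269 330 [0.571 0.177 0.106]
side 364 306 [0.454 0.07  0.116]
side 325 226 [ 0.605 -0.096  0.119]
side 261 157 [ 0.696 -0.023  0.283]
side 294 237 [0.538 0.149 0.282]
side 389 297 [ 0.435 -0.006  0.078]
side 245 203 [0.648 0.102 0.276]
side 234 320 [0.662 0.147 0.055]
side 312 360 [0.492 0.182 0.083]
side 430 290 [ 0.382 -0.108  0.032]
scene 310 227 [ 0.705 -0.02   0.285]
scene 433 236 [0.546 0.146 0.286]
scene 419 300 [0.582 0.179 0.132]
scene 311 291 [0.737 0.016 0.13 ]
scene 370 252 [0.659 0.094 0.282]
scene 397 227 [ 0.439 -0.009  0.079]
scene 377 206 [ 0.443 -0.078  0.1  ]
scene 390 317 [0.627 0.15  0.07 ]
knob dark 1271 [ 0.47593334 -0.06395544  0.09329615] [ 0.42188214 -0.17645615 -0.00042271] [0.53727361 0.01800344 0.13192792]
```

View pics/knob0.png

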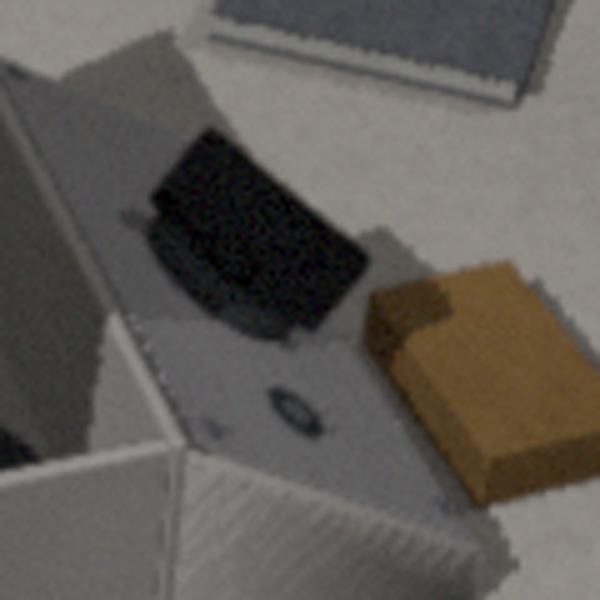

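```bash
cat >> h.py <<'E'
a=.754;xb=np.array([np.cos(a),np.sin(a),0]);yb=np.array([-np.sin(a),np.cos(a),0]);zb=np.array([0,0,1.])
B=np.stack([xb,yb,zb],1);b0=B@[.457,-.3803,0]
t=np.radians(35);Pn=B@np.stack([[np.cos(t),0,np.sin(t)],[0,1,0],[-np.sin(t),0,np.cos(t)]],1)
p0=b0+B@[-.145,0,.072]
def inbox(W):return (W-b0)@B
def inpanel(W):return (W-p0)@Pn
E
python3 -m pendant '[[[4.5,-0.6,-0.4,0,0.14,0,0],[9,-1.2,-0.8,0,0.29,0,0],[13.5,-2,-1.3,0,0.43,0,0],[18,-2.5,-1.8,0,0.58,0,0],[22.5,-3,-2.3,0,0.72,0,0],[27,-3.5,-2.8,0,0.86,0,0],[31,-4,-3.2,0,1.0,0,0],[35,-4.3,-3.5,0,1.15,0,0],[38.5,-4.1,-7,0,1.3,0,0],[41.5,-3.8,-10.5,0,1.44,0,0],[44.5,-3.5,-14,0,1.59,0,0],[48,-3.2,-17.5,0,1.73,0,0],[51,-2.9,-21,0,1.88,0,0],[54,-2.6,-24,0,2.02,0,0],[57.1,-2.3,-26,0,2.165,0,0],[57.1,-2.3,-26,0,2.165,0,0],[57.1,-2.3,-26,0,2.165,0,0]]]'
python3 - <<'E'
from h import *
from cell import status
s=status.observe();print("tcp in box",inbox(np.array(s["tool_pos"])).round(4),s["time"],np.round(s["qpos"],2))
print("R in box",(B.T@Ro.from_euler("xyz",s["tool_rot"]).as_matrix()).round(3).tolist())
for n in("side0.npz","scene0.npz"):
    d=load(n);Q=inpanel(cloud(d));dark=d["image"].max(2)<70
    m=dark&(np.hypot(Q[...,0],Q[...,1])<.06)&(Q[...,2]>.03)&(Q[...,2]<.06);P=Q[m]
    top=P[P[:,2]>.044][:,:2]
    print(n,len(P),np.percentile(P[:,2],[50,90,99]).round(4))
    if len(top)>20:
        r=cv2.minAreaRect((top*1000).astype(np.float32));print("top",len(top),r,cv2.boxPoints(r).round(0).tolist())
    m=(np.hypot(Q[...,0],Q[...,1]-.075)<.02);P=Q[m];print("pin z",np.percentile(P[:,2],[5,50,95]).round(4))
E
```

```text
time: 1.8
tool_pos: [0.6154, 0.1316, 0.2487]
tool_rot: [-1.572, -0.001, -2.388]
contact_force: [0.5, -0.4, 0.1]
opening: 0.0006
tcp in box [0.0817 0.055  0.2487] 1.8 [0.09 0.53 1.17 0.   1.45 0.91]
R in box [[-1.0, -0.001, -0.001], [0.001, 0.002, -1.0], [0.001, -1.0, -0.002]]
side0.npz 466 [0.0406 0.0473 0.0484]
top 157 ((3.729978561401367, 2.3792800903320312), (20.881393432617188, 79.0736083984375), 44.43388748168945) [[-31.0, 23.0], [24.0, -33.0], [39.0, -19.0], [-16.0, 38.0]]
pin z [0.0015 0.003  0.0046]
scene0.npz 214 [0.041  0.047  0.0479]
top 79 ((4.980962753295898, -0.22045516967773438), (19.6517276763916, 80.00321197509766), 44.429927825927734) [[-30.0, 21.0], [26.0, -36.0], [40.0, -22.0], [-16.0, 35.0]]
pin z [0.0019 0.003  0.0044]
```

```bash
python3 -m pendant '[[[1.2,0,0,0,0,0,0],[2.4,0,0,0,0,0,0],[3.5,0.1,0,0,0,0,0],[4.5,0.3,0,0,0,0,0],[5.6,0.7,0,0,0,0,0],[6.8,1.5,0,0,0,0,0],[7.9,2.3,0,0,0,0,0],[8.9,3.3,0,0,0,0,0],[9.8,4.3,0,0,0,0,0],[10.6,5.5,0,0,0,0,0],[11.3,6.7,0,0,0,0,0],[11.8,8,0,0,0,0,0],[12.3,9.3,0,0,0,0,0],[12.6,10.7,0,0,0,0,0],[12.6,10.7,0,0,0,0,0]]]'
python3 - <<'E'
from h import *
from cell import status,viewer
s=status.observe();print(inbox(np.array(s["tool_pos"])).round(4),np.round(s["contact_force"],1))
d=viewer.read_camera("side");W=cloud(d);cv2.imwrite("pics/side1.png",d["image"][:,:,::-1])
E
```

```text
time: 3.3
tool_pos: [0.5215, 0.0466, 0.1413]
tool_rot: [-1.574, -0.003, -2.386]
contact_force: [-0.2, -0.1, -0.6]
opening: 0.0007
[-0.0449  0.0572  0.1413] [-0.2 -0.1 -0.6]
```

View pics/side1.png

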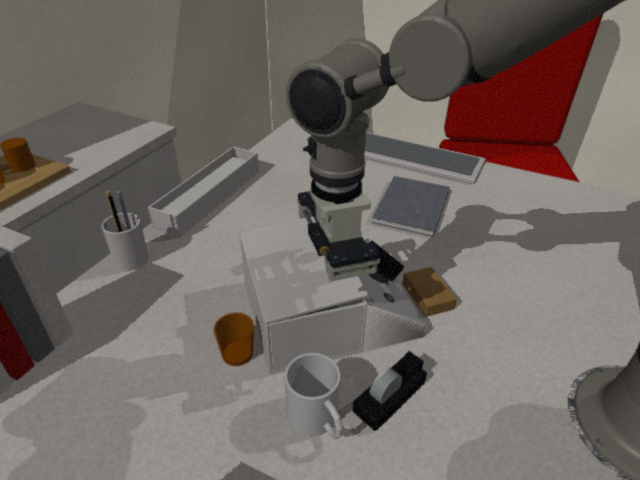

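The lid, at (240-365, 225-320), is almost shut under the fingers, and the bystanders are unmoved. I'll press it the last bit.

```bash
python3 -m pendant '[[[0,0.5,0,0,0,0,0],[0,1.0,0,0,0,0,0],[0,1.3,0,0,0,0,0],[0,1.5,0,0,0,0,0],[0,1.5,0,0,0,0,0]]]'
python3 - <<'E'
from h import *
from cell import status,viewer
d=viewer.read_camera("side");W=inbox(cloud(d))
c,n,s,k=plane(W[mask([(250,235),(295,228),(310,290),(270,310)])]);print(c.round(4),n.round(4),s,k)
E
```

```text
time: 3.85
tool_pos: [0.5237, 0.0461, 0.1287]
tool_rot: [-1.57, 0.001, -2.388]
contact_force: [-2.7, -0.0, 8.3]
opening: 0.0006
[ 0.0328 -0.0024  0.1292] [ 1.6e-03 -8.0e-04  1.0e+00] 0.000527805768300725 2265
```

```bash
python3 -m pendant '[[[0,-3,0,0,0,0,0],[0,-6,0,0,0,0,0],[0,-9,0,0,0,0,0],[-3,-12,0,0,0,0,0],[-3,-12,0,-0.14,0,0,0],[-3,-12,0,-0.28,0,0,0],[-3,-12,0,-0.28,0.14,0,0],[-3,-12,0,-0.28,0.14,0,0]]]'
cat >> h.py <<'E'
from scipy.optimize import least_squares
Rz=lambda q:Ro.from_euler("z",q).as_matrix();Ry=lambda q:Ro.from_euler("y",q).as_matrix()
def fk(q,p):
    h,L1,L2,t,o=p;f=q[1]+q[2];A=np.array([o+L1*np.sin(q[1])+L2*np.sin(f),0,h+L1*np.cos(q[1])+L2*np.cos(f)])
    R=Rz(q[0])@Ry(f)@Rz(q[3])@Ry(q[4])@Rz(q[5])
    return Rz(q[0])@A+R[:,2]*t,R
E
python3 - <<'E'
from h import *
from cell import status
s=status.observe()
dat=[([1.202,.343,1.525,0,1.275,-.146],[.116,.512,.226]),([.09,.53,1.17,0,1.45,.91],[.6154,.1316,.2487]),(s["qpos"],s["tool_pos"])]
R=Ro.from_euler("xyz",s["tool_rot"]).as_matrix();_,F=fk(s["qpos"],[0]*5);print("C",(F.T@R).round(3).tolist())
r=least_squares(lambda p:np.concatenate([np.concatenate([(fk(q,p)[0]-x) for q,x in dat]),.001*(p-[.4,.4,.4,.25,0])]),[.4,.4,.4,.25,0])
print(r.x.round(4),np.abs(r.fun).max(),np.round(s["qpos"],4),np.round(s["tool_pos"],4),np.round(s["tool_rot"],4))
E
```

```text
time: 4.7
tool_pos: [0.5457, 0.0658, 0.2467]
tool_rot: [-1.851, -0.021, -2.529]
contact_force: [-0.4, 0.4, -0.1]
opening: 0.0003
C [[-0.0, 0.0, -1.0], [-1.0, 0.0, 0.0], [0.0, 1.0, 0.0]]
[ 0.3124  0.6356  0.4329  0.5605 -0.1002] 0.07385783241343578 [-0.1316  0.4792  1.2882  0.1911  1.5812  0.8116] [0.5457 0.0658 0.2467] [-1.851  -0.0207 -2.529 ]
```

```bash
cat >> h.py <<'E'
def fk(q,p):
    h,L1,L2,t,o,d,e=p;f=q[1]+q[2];A=np.array([o+L1*np.sin(q[1])+L2*np.sin(f)+e*np.cos(f),d,h+L1*np.cos(q[1])+L2*np.cos(f)-e*np.sin(f)])
    R=Rz(q[0])@Ry(f)@Rz(q[3])@Ry(q[4])@Rz(q[5])
    return Rz(q[0])@A+R[:,2]*t,R
C=np.array([[0,0,-1],[-1,0,0],[0,1,0.]])
g0=[.35,.4,.4,.25,0,.076,0]
def fit(dat):
    return least_squares(lambda p:np.concatenate([np.concatenate([(fk(q,p)[0]-x) for q,x in dat]),.002*(p-g0)]),g0)
def Rgrasp(psi): # jaw at angle psi in panel, approach -n
    j=np.array([np.cos(psi),np.sin(psi),0]);y=np.array([0,0,-1.]);return Pn@np.stack([np.cross(y,j),y,j],1)
def ik(x,R,p,q0):
    r=least_squares(lambda q:np.concatenate([(fk(q,p)[0]-x)*3,(fk(q,p)[1]@C-R).ravel()]),q0);return r.x,abs(r.fun).max()
E
python3 - <<'E'
from h import *
from cell import status
s=status.observe()
dat=[([1.202,.343,1.525,0,1.275,-.146],[.116,.512,.226]),([.09,.53,1.17,0,1.45,.91],[.6154,.1316,.2487]),(s["qpos"],s["tool_pos"])]
r=fit(dat);p=r.x;print(p.round(4),np.abs(r.fun).max())
g=p0+Pn@[.004,.001,.0175]
for psi0 in(np.pi/4,-3*np.pi/4):
  q=np.array(s["qpos"])
  for dz,da in((.08,0),(0,0),(0,-.7),(0,-1.4),(0,-2.1)):
    q,e=ik(g+Pn[:,2]*dz,Rgrasp(psi0+da),p,q);print(round(psi0,2),dz,da,q.round(2),round(e,4))
E
```

```text
[0.2601 0.4902 0.3875 0.3192 0.0038 0.0761 0.0663] 0.000924304614810606
0.79 0.08 0 [-0.82  0.29  2.04  0.77  0.97 -2.85] 0.0
0.79 0 0 [-0.7   0.45  2.06  0.93  0.79 -2.96] 0.0
0.79 0 -0.7 [-0.7   0.45  2.06  0.93  0.79 -2.26] 0.0
0.79 0 -1.4 [-0.7   0.45  2.06  0.93  0.79 -1.56] 0.0
0.79 0 -2.1 [-0.7   0.45  2.06  0.93  0.79 -0.86] 0.0
-2.36 0.08 0 [-0.82  0.29  2.04  0.77  0.97  0.29] 0.0
-2.36 0 0 [-0.7   0.45  2.06  0.93  0.79  0.18] 0.0
-2.36 0 -0.7 [-0.7   0.45  2.06  0.93  0.79  0.88] 0.0
-2.36 0 -1.4 [-0.7   0.45  2.06  0.93  0.79  1.58] 0.0
-2.36 0 -2.1 [-0.7   0.45  2.06  0.93  0.79  2.28] 0.0
```

```bash
cat > tgt.py <<'E'
from h import *
from cell import status
def rel(x,R):
    s=status.observe();T=Ro.from_euler("xyz",s["tool_rot"]).as_matrix()
    return (T.T@(x-s["tool_pos"])*100).round(2),Ro.from_matrix(T.T@R).as_rotvec().round(3)
E
python3 - <<'E'
from tgt import *
R=Rgrasp(-2.356);g=p0+Pn@[.004,.001,.0175+.08]
print(rel(g+[0,0,.09],R),rel(g,R))
E
```

```text
(array([17.4 , -1.59,  7.76]), array([-0.021,  0.533,  0.654])) (array([17.21,  7.06, 10.25]), array([-0.021,  0.533,  0.654]))
```

```bash
python3 -m pendant '[[[4,-2,1.8,-0.003,0.09,0.11,0],[8,-2.5,3.5,-0.006,0.18,0.22,0],[12,-2.5,5.3,-0.01,0.27,0.33,0],[15.5,-2,7,-0.014,0.36,0.44,0],[17.4,-1.6,7.8,-0.018,0.45,0.55,4],[17.4,0,8.3,-0.021,0.533,0.654,9],[17.3,3,9.1,-0.021,0.533,0.654,9],[17.2,5,9.7,-0.021,0.533,0.654,9],[17.2,7,10.2,-0.021,0.533,0.654,9],[17.2,7,10.2,-0.021,0.533,0.654,9],[17.2,7,10.2,-0.021,0.533,0.654,9]]]'
python3 - <<'E'
from tgt import *
from cell import viewer
s=status.observe();print(np.round(s["qpos"],2),inpanel(np.array(s["tool_pos"])).round(4),s["opening"])
for n in("side","wrist"):
    d=viewer.read_camera(n);Q=inpanel(cloud(d));dark=d["image"].max(2)<70
    m=dark&(np.hypot(Q[...,0],Q[...,1])<.06)&(Q[...,2]>.044)&(Q[...,2]<.056);top=Q[m][:,:2]
    print(n,len(top),Q[m][:,2].mean() if m.any() else 0)
    if len(top)>20:print(cv2.minAreaRect((top*1000).astype(np.float32)),top.mean(0))
    cv2.imwrite(f"pics/{n}2.png",d["image"][:,:,::-1])
R=Rgrasp(-2.356);print(rel(p0+Pn@[.004,.001,.0175],R))
a=cv2.imread("pics/side2.png")[150:400,200:500];b=cv2.imread("pics/wrist2.png")
cv2.imwrite("pics/c2.png",np.hstack([cv2.resize(a,(400,333)),cv2.resize(b,(400,333))]))
E
```

```text
time: 5.8
tool_pos: [0.4492, -0.0978, 0.1563]
tool_rot: [-2.03, 0.42, 3.017]
contact_force: [-0.4, 0.3, 0.6]
opening: 0.0516
[-0.81  0.27  2.06  0.77  0.97  0.29] [0.0062 0.0015 0.0986] 0.05158842377557091
side 149 0.04650154399734837
((4.392894744873047, 3.9961299896240234), (16.507871627807617, 77.3745346069336), 51.67939758300781) [0.00377262 0.00569072]
wrist 3028 0.04572465729721242
((1.7765254974365234, -0.517730712890625), (17.81363296508789, 79.16824340820312), 47.84707260131836) [ 0.0035566 -0.0019316]
(array([0.19, 8.15, 0.17]), array([ 0.   ,  0.006, -0.001]))
```

View pics/c2.png

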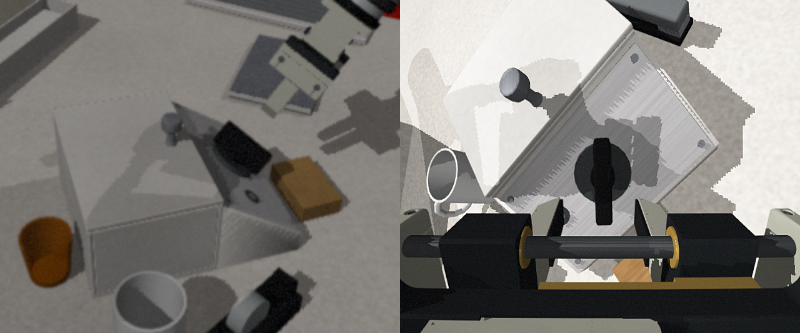

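Left: the lid is shut and the knob clear. Right (wrist): the bar is at (603,180), upright between the fingers, with the pin at (563,213) near a finger but inside the panel plane. The opening was still in motion, so I'll open fully, descend and grip.

```bash
python3 -m pendant '[[[0.1,0,0.2,0,0,0,9],[0.2,0,0.25,0,0,0,9],[0.2,0,0.25,0,0,0,9],[0.2,2,0.25,0,0,0,9],[0.2,4,0.25,0,0,0,9],[0.2,6,0.25,0,0,0,9],[0.2,7.2,0.25,0,0,0,9],[0.2,8.1,0.25,0,0,0,9],[0.2,8.1,0.25,0,0,0,9]]]' 30; python3 -m pendant '[[[0,0,0,0,0,0,0.5],[0,0,0,0,0,0,0.5],[0,0,0,0,0,0,0.5],[0,0,0,0,0,0,0.5],[0,0,0,0,0,0,0.5],[0,0,0,0,0,0,0.5],[0,0,0,0,0,0,0.5],[0,0,0,0,0,0,0.5],[0,0,0,0,0,0,0.5],[0,0,0,0,0,0,0.5]]]' 30; python3 -c "
from tgt import *
s=status.observe();print(inpanel(np.array(s['tool_pos'])).round(4),np.round(s['qpos'],2),np.round(s['torque'],2))"
```

```text
time: 6.8
tool_pos: [0.4812, -0.0677, 0.087]
tool_rot: [-2.031, 0.418, 3.015]
contact_force: [0.1, 0.1, -0.0]
opening: 0.0901
time: 7.8
tool_pos: [0.4814, -0.0693, 0.0871]
tool_rot: [-2.028, 0.419, 3.014]
contact_force: [0.0, -6.0, -4.3]
opening: 0.0256
[0.0017 0.0003 0.0173] [-0.7   0.43  2.1   0.93  0.79  0.16] [-1.3   0.83 -0.36]
```

```bash
python3 -m pendant '[[[0,0,0,0,0,0,0.5],[0,0,0,0,0,0,0.5],[0,0,0,0,0,0,0.5],[0,0,0,0,0,0,0.5]]]' 30; python3 -c "
from tgt import *
s=status.observe();print(inpanel(np.array(s['tool_pos'])).round(4),np.round(s['qpos'],2),np.round(s['contact_force'],2),np.round(s['torque'],2))"
```

```text
time: 8.2
tool_pos: [0.4814, -0.0693, 0.0872]
tool_rot: [-2.028, 0.419, 3.014]
contact_force: [-0.5, -5.3, -4.4]
opening: 0.0259
[0.0017 0.0002 0.0173] [-0.7   0.43  2.1   0.93  0.79  0.16] [-0.45 -5.27 -4.36] [-1.29  0.78 -0.39]
```

The opening is 26 mm rather than 18, with about 7 N along the jaw, so the bar sits off-centre toward tool +z. I'll shift that way.

```bash
python3 -m pendant '[[[0,0,0.2,0,0,0,0.5],[0,0,0.4,0,0,0,0.5],[0,0,0.4,0,0,0,0.5],[0,0,0.4,0,0,0,0.5],[0,0,0.4,0,0,0,0.5]]]' 30; python3 -c "
from tgt import *
s=status.observe();print(inpanel(np.array(s['tool_pos'])).round(4),np.round(s['qpos'],2),np.round(s['contact_force'],2),np.round(s['torque'],2))"
```

```text
time: 8.7
tool_pos: [0.4813, -0.0697, 0.0868]
tool_rot: [-2.036, 0.419, 3.014]
contact_force: [-0.6, 6.2, 7.8]
opening: 0.026
[0.0012 0.     0.0172] [-0.71  0.43  2.09  0.93  0.79  0.16] [-0.61  6.18  7.83] [ 1.05 -0.08  0.36]
```

```bash
python3 -m pendant '[[[0,0,-0.2,0,0,0,0.5],[0,0,-0.2,0,0,0,0.5]]]' 30
python3 - <<'E'
from tgt import *
from cell import viewer
s=status.observe();print(np.round(s['contact_force'],2),s["opening"])
b=viewer.read_camera("wrist")["image"][...,::-1];a=viewer.read_camera("side")["image"][210:330,320:440,::-1]
cv2.imwrite("pics/c3.png",np.hstack([cv2.resize(a,(400,400),interpolation=cv2.INTER_CUBIC),cv2.resize(b[200:360,240:400],(400,400),interpolation=cv2.INTER_CUBIC)]))
E
```

```text
time: 8.9
tool_pos: [0.4813, -0.0695, 0.0869]
tool_rot: [-2.031, 0.419, 3.014]
contact_force: [-0.7, 1.7, 1.9]
opening: 0.0259
[-0.74  1.67  1.91] 0.025907887770085538
```

View pics/c3.png

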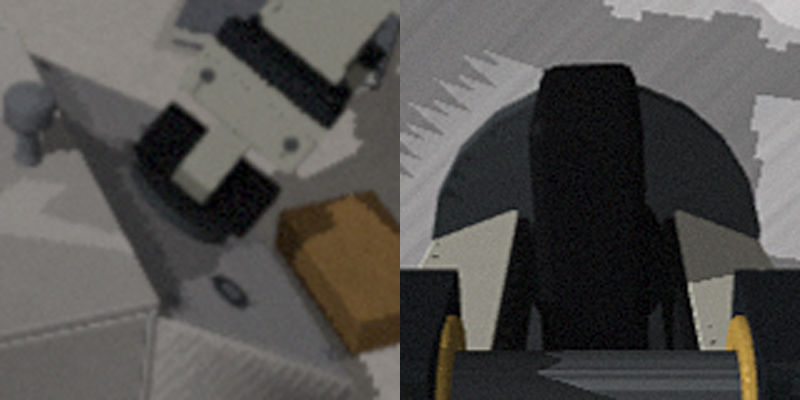

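Left: the fingers straddle the bar at (205,165). Right: the bar is parallel to and between both pads, so the grip is square. I'll turn clockwise (+tool y).

```bash
python3 -m pendant '[[[0,0,0,0,0.1,0,0.5],[0,0,0,0,0.2,0,0.5],[0,0,0,0,0.3,0,0.5],[0,0,0,0,0.4,0,0.5],[0,0,0,0,0.5,0,0.5],[0,0,0,0,0.6,0,0.5],[0,0,0,0,0.7,0,0.5],[0,0,0,0,0.8,0,0.5],[0,0,0,0,0.9,0,0.5],[0,0,0,0,1.0,0,0.5],[0,0,0,0,1.0,0,0.5]]]' 40
cat > st.py <<'E'
from tgt import *
from cell import viewer
s=status.observe();T=Ro.from_euler("xyz",s["tool_rot"]).as_matrix()
J=Pn.T@T[:,2];print("jaw",round(np.arctan2(J[1],J[0]),3),"tcp panel",inpanel(np.array(s['tool_pos'])).round(4),"F tool",(T.T@s["contact_force"]).round(1),"M tool",(T.T@s["torque"]).round(2),"open",round(s["opening"],4),"q6",round(s["qpos"][5],2))
for n in("side","scene"):
    Q=inpanel(cloud(viewer.read_camera(n)))
    ref=np.nanmedian(Q[...,2][(abs(Q[...,0])<.03)&(abs(Q[...,1]-.1)<.008)])
    m=np.hypot(Q[...,0]-.003,Q[...,1]-.077)<.008;z=Q[...,2][m]
    print(n,"plate",round(float(ref),4),"pin",m.sum(),np.percentile(z,[50,90]).round(4) if m.any() else None)
E
python3 st.py
```

```text
time: 10.1
tool_pos: [0.4811, -0.07, 0.0866]
tool_rot: [-2.172, -0.123, 2.151]
contact_force: [-1.2, 0.2, 1.8]
opening: 0.025
jaw 2.929 tcp panel [ 0.0009 -0.0001  0.0172] F tool [ 1.  -1.9 -0.2] M tool [ 0.38  0.06 -0.25] open 0.025 q6 1.16
side plate 0.0028 pin 115 [0.3866 0.3938]
scene plate 0.4007 pin 75 [0.3929 0.4035]
```

```bash
python3 -m pendant '[[[0,0,0,0,0.1,0,0.5],[0,0,0,0,0.2,0,0.5],[0,0,0,0,0.3,0,0.5],[0,0,0,0,0.4,0,0.5],[0,0,0,0,0.45,0,0.5],[0,0,0,0,0.5,0,0.5],[0,0,0,0,0.5,0,0.5]]]';python3 st.py; python3 -m pendant '[[[0,0,0,0,0.05,0,0.5],[0,0,0,0,0.1,0,0.5],[0,0,0,0,0.1,0,0.5]]]';python3 st.py
```

```text
time: 10.9
tool_pos: [0.4812, -0.0714, 0.0861]
tool_rot: [-2.058, -0.381, 1.712]
contact_force: [-3.6, -4.5, -1.9]
opening: 0.0257
jaw 2.433 tcp panel [-0.0002 -0.0011  0.0174] F tool [-4.4 -1.7  3.8] M tool [ 1.07 -0.51  1.02] open 0.0257 q6 1.66
side plate 0.0027 pin 121 [0.387  0.3947]
scene plate 0.4003 pin 73 [0.3932 0.4044]
time: 11.3
tool_pos: [0.481, -0.0703, 0.0865]
tool_rot: [-2.021, -0.428, 1.617]
contact_force: [-4.3, -2.3, 2.1]
opening: 0.0263
jaw 2.334 tcp panel [ 0.0005 -0.0003  0.0173] F tool [-1.  -4.5  2.8] M tool [ 1.06 -0.86  0.42] open 0.0263 q6 1.76
side plate 0.0027 pin 126 [0.3863 0.394 ]
scene plate 0.4005 pin 80 [0.3927 0.4026]
```

```bash
for i in 1 2; do python3 -m pendant '[[[0,0,0,0,0.05,0,0.5],[0,0,0,0,0.1,0,0.5],[0,0,0,0,0.1,0,0.5]]]' >/dev/null;python3 st.py; done
```

```text
jaw 2.23 tcp panel [ 0.0005 -0.0001  0.0173] F tool [-1.  -6.9  4. ] M tool [1.11 0.19 0.46] open 0.0259 q6 1.86
side plate 0.0031 pin 146 [0.3839 0.3929]
scene plate 0.3987 pin 84 [0.3925 0.4047]
jaw 2.13 tcp panel [ 0.0004 -0.0001  0.0173] F tool [-2.1 -5.8  3. ] M tool [1.14 0.23 0.62] open 0.0256 q6 1.96
side plate 0.0038 pin 146 [0.3838 0.3929]
scene plate 0.3985 pin 95 [0.3911 0.4036]
```

The moment about the axis rose to -0.86 and then dropped, reversing to +0.2, so the lock has snapped over. I'll turn 0.1 further, release, retreat and check.

```bash
python3 -m pendant '[[[0,0,0,0,0.05,0,0.5],[0,0,0,0,0.1,0,0.5],[0,0,0,0,0.1,0,0.5]]]';python3 st.py; python3 -m pendant '[[[0,0,0,0,0,0,6],[0,0,0,0,0,0,6],[0,0,0,0,0,0,6],[0,0,0,0,0,0,6],[0,0,0,0,0,0,6],[0,0,0,0,0,0,6],[0,-2,0,0,0,0,6],[0,-5,0,0,0,0,6],[0,-9,0,0,0,0,6],[0,-13,0,0,0,0,6],[0,-16,0,0,0,0,6],[0,-16,0,0,0,0,6]]]'; python3 st.py
python3 - <<'E'
from h import *
from cell import viewer
ims=[]
for n,(r,c) in {"side":(170,230),"scene":(170,300)}.items():
    d=viewer.read_camera(n);im=d["image"][...,::-1];W=inbox(cloud(d))
    if n=="side":
        k=plane(W[mask([(250,235),(290,230),(310,290),(270,310)])]);print("lid",k[0].round(4),k[1].round(4))
    ims.append(cv2.resize(im[r:r+200,c:c+200],(400,400),interpolation=cv2.INTER_CUBIC))
cv2.imwrite("pics/c4.png",np.hstack(ims))
E
```

```text
time: 12.5
tool_pos: [0.4807, -0.0702, 0.0864]
tool_rot: [-1.871, -0.541, 1.297]
contact_force: [-7.1, -2.7, 3.8]
opening: 0.0258
jaw 2.03 tcp panel [0.0004 0.     0.0173] F tool [-1.9 -7.1  4.2] M tool [1.05 0.34 0.64] open 0.0258 q6 2.06
side plate 0.1055 pin 204 [0.1258 0.3927]
scene plate 0.1266 pin 112 [0.3877 0.4026]
time: 13.8
tool_pos: [0.4148, -0.1355, 0.2204]
tool_rot: [-1.878, -0.537, 1.298]
contact_force: [0.5, 0.5, -0.1]
opening: 0.0605
jaw 2.032 tcp panel [ 0.0012 -0.0024  0.1803] F tool [ 0.4  0.5 -0.2] M tool [0.26 0.08 0.3 ] open 0.0605 q6 2.24
side plate 0.0031 pin 124 [0.2594 0.2859]
scene plate 0.0028 pin 58 [0.2618 0.2867]
lid [0.0348 0.0002 0.1291] [ 1.2e-03 -4.0e-04  1.0e+00]
```

View pics/c4.png

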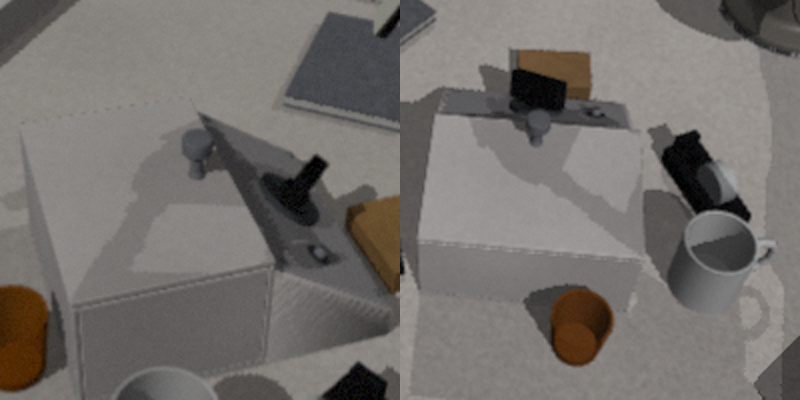

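The lid is flat, the knob is turned, and the pin stands up with a bright side at (320,252). I'll measure its height and exclude gripper points.

Run:
```python
from h import *
from cell import viewer
for n in("side","scene"):
  for d,l in((load(n+"0.npz"),"before"),(viewer.read_camera(n),"now")):
    Q=inpanel(cloud(d));ok=abs(Q[...,2])<.03
    ref=np.nanmedian(Q[...,2][ok&(abs(Q[...,0])<.03)&(abs(Q[...,1]-.1)<.008)])
    m=ok&(np.hypot(Q[...,0]-.001,Q[...,1]-.075)<.012);z=Q[...,2][m]-ref+.002
    print(n,l,m.sum(),np.percentile(z,[50,80,90,97]).round(4))
```

```text
side before 56 [0.0035 0.004  0.0042 0.0045]
side now 75 [0.0043 0.0104 0.0112 0.0118]
scene before 19 [0.0037 0.0041 0.0042 0.0045]
scene now 28 [0.0057 0.0102 0.0105 0.0115]
```

```bash
python3 -c "
from cell import robot,status
print(robot.hand_in(),status.observe()['time'])"
```

```text
the job is handed in; nothing more can be done
the job is handed in; nothing more can be done
```

The strongbox is locked and the job is handed in, after about 14 s of the 67 s allowed. I pushed the lid shut with closed fingers, gripped the bar knob and turned it about 1.9 rad clockwise, then let go and backed off about 16 cm.

**Last checks that agreed:**
- **Lid:** its plane is within about 0.002 rad of closed.
- **Snap:** the turning moment rose to about 0.9 N m, then dropped and reversed at about 1.65–1.7 rad, so the lock clicked over.
- **Pin:** after release its top is at about 10.5 mm in both views; it was about 4 mm before.
- **Contact and bystanders:** the force on the tool was near zero. The bystanders visible in the last pictures look unmoved; I judged that by eye and didn't measure it. The drive is inside the closed box, so I couldn't see it.

**Checks that disagreed:**
- **Grip width:** the fingers stopped at 26 mm on the bar, which is listed as 18 mm wide. A small shift and a close-up showed it was held firm and square, and I didn't find the cause.
- **Knob centre:** the camera estimates differed by up to about 5 mm.
- **Pin height while turning:** the gripper hid the pin, so I relied on the moment until I let go.

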